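# Change the desiccant canister in the seismometer's dry-air holder

## Robot

A 6-joint arm with a two-finger parallel gripper is mounted at the origin on the work surface. World frame = base frame: x ahead of the robot, y to its left, z up, the work surface at z = 0. Lengths are in m, angles in rad, forces in N, time in s.
With the tool pointing down it reaches from about 0.35 to 0.85 m from the base axis. Payload 8.1 kg.
Tool frame: the origin (TCP) lies at the very end of the fingers, on their centre line; the grasp point (between the pads) lies 19 mm behind it; z points along the fingers, x is the direction in which the jaws open and shut, and the axes are right-handed (so a half turn about z gives the same grasp; the last joint's range is limited). The gripper opens to 85 mm and grips with 20 to 120 N. Pads are 22 mm wide; open, the fingers measure 114 mm over their backs; the gripper's body (76 mm by 85 mm) begins 54 mm behind the grasp point. The pads swing forward as they close: fully open they stand 13 mm farther back than shut.
Start: joints at [-1.384, 0.13, 1.488, -0, 1.523, -0.085], TCP at [0.161, -0.578, 0.231] pointing down, gripper open.
Joint ranges: [-2.96, 2.96], [-0.89, 2.26], [0.02, 2.5], [-1.34, 4.48], [0, 2.73], [-2.66, 2.66]. Speed limits (rad/s): [2.39, 2.39, 2.79, 3.14, 3.14, 3.14].

## Interface

Orientations are given as a rotation vector (axis times angle).
In Python, from bench import * gives the robot as it stands.
- The arm moves only by the tool apply_moves, never from a script. Its argument "deltas" is a list of rows, each a list of 3 entries, a list of its own where there are three numbers: the shift along the tool's x, y, z in mm, then the turn about the tool's z in degrees, then the opening in per cent of the stroke, from 0 (shut) to 100 (fully open). A call has 1 to 5 rows; each row shifts and turns the commanded pose from where the row before left it, along the tool's axes as they then stand; what a row does not reach is not made up. A row lasts 1/12 s, in which the tool goes at most 41.7 mm and 7.16 degrees, less where a joint would pass 70% of its speed; a pose out of reach is approached as far as the arm can. A call is refused whole if a number of a shift passes 41.7 or a number of a turn 7.16, either way. A call with a gripper value outside its range is refused whole. The fingers move at their own pace and stop on an object; the grip force is fixed at half the most. Time passes only in rows, so rows that do not move let the fingers close. It gives the time, the measured TCP pose, the force and the opening at its end, in the units of the state.
- read_state(): the state, without advancing time (a new reading comes with each control period).
- camera(name): name is "side" or "top" or "wrist"; returns a dict with "img" (480x640x3 uint8, red, green, blue), "intrinsics" (3x3 intrinsics, pixels), "world_from_camera" (4x4, takes a point from camera to world coordinates). Camera axes: x right, y down, z forward; pixel columns grow to the right and rows downward; lengths in m; the calibration is good to about 2 mm. A picture is of the moment at which its call begins. There is no depth.
- finish_job(): hands the job in, once; it reports no verdict.
Trained networks look in a picture, given as the dict that the camera call returned (one of the last four; its "shot" number tells which), for a name from the list of things; names that differ only in an ending like _2 or _b are one class to them, and where a whole thing is asked for, a point or a joint stands for the part that bears it (a point fixed in the world has none). Each returns a list of dicts, best first, with "conf" (0 to 1); they miss things now and then, are a little off and sometimes report something else, mostly with a low value. They report only what shows in the picture. A call takes as long as a camera call. They do not tell look-alikes from the thing itself.
- look_for(target, picture): "point" ([x, y, z] in m, in world coordinates, good to about 4 mm: the middle of the surface that is visible of it).
- regions_of(target, picture): "mask" (480x640 bool, what is visible of it).
- landmark_of(target, picture): "point" ([x, y, z] in m, in world coordinates, good to about 4 mm: a listed point, or the origin of a listed thing).
The state is a dict: "clock": time; "q": joint angles; "qvel": joint speeds; "joint_efforts": joint torques, N m; "eef_pos": TCP position; "orientation": TCP orientation; "contact_force": force on the tool from outside, world axes, zero at the start; "moment": the same for the moment, N m; "opening": opening from 0.0 (shut) to 1.0 (fully open).
Only numpy, scipy, OpenCV 4.12 (cv2) and the standard library are available. Lean on these libraries where they do the work, as an engineer would, in place of code of your own. Each camera call takes 0.05 s, during which the arm holds its last target. There are 200 camera calls.

## Task

Change the desiccant canister in the spring-clip holder: draw the curved arm back by its red post until the black plunger pops up and holds it, and move the spent canister (dark green crystals) into the aluminium tray, standing upright. Stand the fresh canister (orange crystals) in the holder with its black port face against the blue outlet block and its end up to the end stop, then press the plunger so that the arm springs back and clamps it. Leave the vial, stopper, torque wrench and funnel as they are.

Things in the scene. Friction and masses are not known exactly. Their poses are not given: they have to be found in the camera images.
- holder: Canister holder screwed to the shelf, place and yaw differ per run. Origin at shelf level under the middle of the seat; x points to the blue outlet block, y along the seat's long side, z up. White base plate x -40 to 60, y -60 to 122 mm, 8 mm thick (seat floor). A seated canister has its origin at holder x 0, y 0, z 8 mm, axes parallel to the holder's. All of it but the red post is under 40 mm high.
- outlet (a point): The fixed edge: point on the blue outlet block's flat face at its rubber gasket, at holder x 25, y 0, z 26 mm. The block spans holder x 25 to 47, y -50 to 50 mm, top 30 mm above the shelf. A seated canister's port point coincides with this point. Axes as the holder's.
- stop (a point): Middle of the end stop's face, which faces holder +y at holder y -40 mm; the aluminium block spans x -5 to 27 mm, top 26 mm above the shelf. A seated canister's -y end touches it.
- pivot (a point): Pivot axis of the sprung curved arm, at holder x -15, y 62 mm, on top of its steel hub (radius 11 mm) 33 mm above the shelf. From there the arm, a steel strip 13 to 25 mm above the shelf, curls round the -x side of the seat; its white nose roller presses the canister's back at holder y 0, and the red post stands on its free end.
- clip (a joint): Angle of the sprung arm about its pivot (rad). About 0: nose on a seated canister. Grows as the arm is drawn back, clockwise seen from above: post and nose move away from the outlet block. A spring always pulls it shut: about 3 N at the post when closed, 6 N drawn back. Near 0.57 the plunger pops up and then holds it; end of travel 0.68. On an empty seat it would rest at -0.08.
- post (a point): Centre of the top of the red finger post: upright, round, 12 mm in diameter, from 26 to 54 mm above the shelf, on a steel foot 18 mm wide. 105 mm from the pivot: at holder x -58, y -34 mm with the arm at 0 rad, about x -103, y 4 mm when held back, x -109, y 14 mm at the end of travel.
- plunger (a joint): Height of the sprung plunger above its lowest position (m): about 0.001 while the arm lies over it, 0.0075 when popped up and holding the arm back. Pressed below about 0.001 (2 to 6 N) it frees the arm, which springs shut at once and keeps the plunger down.
- press (a point): Centre of the top of the plunger's round black head, 24 mm in diameter, at holder x -15, y 102 mm: 30.5 mm above the shelf when pressed right down, 31.5 mm under the closed arm, 38 mm when popped up. Press straight down.
- spent: Spent canister, in the holder at the start: box of yellow tinted plastic with dark green crystals inside, 50 (x) by 80 (y) by 36 mm high, and on top a centred yellow grip rib 12 mm thick (x), 60 mm long (y), 26 mm tall: 62 mm in all. 0.18 to 0.31 kg. Origin: centre of its underside, z up; its +x long side is the black port face.
- fresh: Fresh canister, standing on the shelf to one side of the holder: same shape, size and axes as the spent one, with bright orange crystals. Origin: centre of its underside. Its +x long side is the black port face, seen from above as a black strip along that edge.
- fresh_port (a point): Middle of the fresh canister's black port face, 25 mm from its middle and 18 mm above its underside. Axes as the canister's.
- tray: Open aluminium tray for spent canisters, fixed to the shelf on the other side of the holder from the fresh canister (left or right). Outside 100 (x) by 124 (y) mm, 22 mm high, walls and floor 4 mm. Origin: centre of its underside.
- vial: Glass vial with white cap, 22 mm in diameter, 62 mm high, loose, standing 55 to 73 mm from the fresh canister's middle on its port side. Origin: centre of its underside. Leave it standing where it is.
- stopper: Grey rubber stopper, tapered, 24 to 31 mm in diameter, 28 mm high, loose, about 40 to 50 mm beyond the drawn-back post. Origin: centre of its underside. Leave it.
- wrench: Stubby steel torque wrench, about 155 mm long (along its x), up to 34 mm wide and 32 mm high, lying loose behind the outlet block. Origin: middle of its length at shelf level. Leave it.
- funnel: Brass desiccant funnel set in a round hole of the shelf, fixed; rim 84 mm in diameter, 70 mm above the shelf. Origin: its axis at shelf level. Leave it.
Not all that is in view belongs to the job. What is shaped like the fresh but pink or purple is not meant.

How it is judged:
By the outcome, as a careful person would: the job done as asked, in the order asked, and still so for the second after the job is handed in, with the robot touching nothing.
It also fails if it takes over 70 s, if anything falls off the work surface, if the arm or the gripper's body presses on something with over 40 N, if the wrist force passes 120 N, or if a joint passes its speed limit or range.

## Working session

There is one attempt and no reset: what is moved stays moved. The work goes in short steps, Python scripts to look and compute and a tool call to move; the robot and the scene stay as the last step left them, time stands still between calls to the robot, and variables do not carry over. Pictures are saved under pics/ and viewed, about 8 in all and at most 12, crops included, and the job is handed in when it is done.

Besides the shell and the picture viewer there is one more tool, called after ">>>" as a command line: name --argument value ..., lists and objects as JSON in quotes. apply_moves: Moves the arm, as the interface text tells. Its arguments: {"type":"object","properties":{"deltas":{"type":"array","items":{"type":"array"}}},"required":["deltas"]}

```bash
mkdir -p pics; ls; python3 - <<'E'
from bench import *
import cv2,numpy as np
s=read_state();print(s)
for n in ["top","side"]:
    c=camera(n);cv2.imwrite(f"pics/{n}0.png",c["img"][:,:,::-1])
    print(n,c["intrinsics"].tolist(),np.round(c["world_from_camera"],4).tolist())
    for t in ["holder","outlet","stop","pivot","post","press","spent","fresh","fresh_port","tray","vial","stopper","wrench","funnel"]:
        print(t,[(np.round(r["point"],4).tolist(),round(r["conf"],2)) for r in landmark_of(t,c)[:3]])
E
```

```text
pics
{'clock': 0.0, 'q': array([-1.38442268e+00,  1.31139303e-01,  1.48927002e+00, -5.80338363e-07,
        1.52297284e+00, -8.54262893e-02]), 'qvel': array([-0.00148367,  0.00157179, -0.00238157,  0.00121626, -0.00272602,
        0.00056182]), 'joint_efforts': array([-4.31009112e-04, -5.69402754e+01, -5.00552237e+01, -2.29816505e-04,
        1.45662905e-02, -5.77444865e-06]), 'eef_pos': array([ 0.16098638, -0.57744585,  0.23026256]), 'orientation': array([-2.50096897e+00,  1.89926804e+00,  2.08520304e-03]), 'contact_force': array([-0.71983291, -0.03612918,  0.63667759]), 'moment': array([ 0.04479939, -0.03001522, -0.05751556]), 'opening': 0.9994364336137512}
top [[514.3059790693002, 0.0, 323.4130962831918], [0.0, 514.3059790693002, 236.73371528551903], [0.0, 0.0, 1.0]] [[0.0077, -0.9997, 0.0222, 0.4701], [-1.0, -0.0077, 0.0026, -0.068], [-0.0024, -0.0223, -0.9997, 1.0716], [0.0, 0.0, 0.0, 1.0]]
holder [([0.5979, -0.0085, 0.0045], 0.77)]
outlet [([0.6172, -0.0103, 0.0296], 0.79), ([0.4565, -0.3166, 0.0196], 0.18)]
stop [([0.5998, -0.0474, 0.0182], 0.58)]
pivot [([0.5802, 0.0556, 0.03
[... 1080 characters left out ...]
.8)]
post [([0.5339, -0.0414, 0.0566], 0.77), ([0.6002, -0.044, 0.0144], 0.22)]
press [([0.5819, 0.0876, 0.0305], 0.6), ([0.438, 0.003, -0.0004], 0.19)]
spent [([0.5954, -0.0063, 0.0105], 0.67)]
fresh [([0.3046, -0.3253, 0.0002], 0.86), ([0.3733, -0.2036, 0.0013], 0.84), ([0.4381, -0.4632, 0.0017], 0.75)]
fresh_port [([0.4486, -0.3134, 0.0134], 0.97), ([0.4129, -0.4609, 0.021], 0.94), ([0.3805, -0.1833, 0.0157], 0.63)]
tray [([0.4893, 0.3183, -0.0019], 0.66), ([0.4768, -0.2832, -0.0007], 0.46)]
vial [([0.4796, -0.286, -0.0012], 0.8), ([0.5845, 0.0892, 0.0335], 0.29)]
stopper [([0.4371, 0.003, 0.0008], 0.61)]
wrench [([0.7014, -0.0149, 0.0015], 0.57)]
funnel [([0.6567, 0.3182, 0.0001], 0.73)]
```

View pics/top0.png

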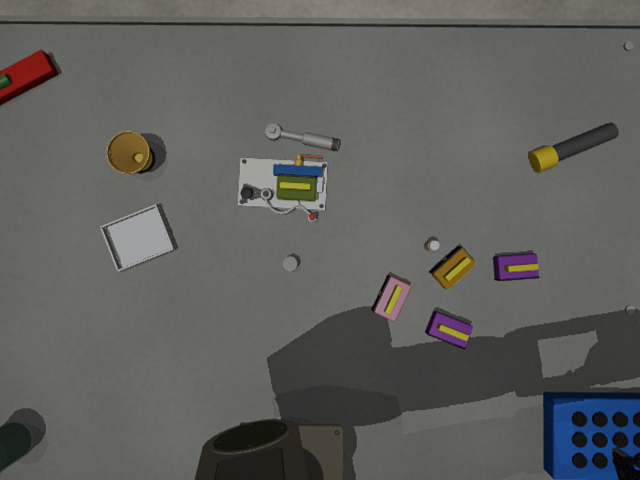

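View pics/side0.png

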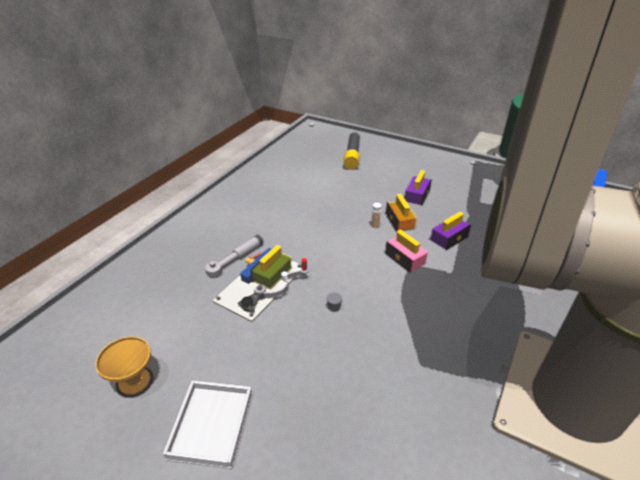

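Top view: the orange (fresh) is at (453,267). Look-alikes are pink (392,297) and purple (449,329) and (517,266). The spent one in the holder is at (297,187), red post (312,217), tray (138,238), stopper (291,263), vial (432,244). I choose the orange one at (453,267) and will check it in a crop.

```bash
cat > h.py <<'E'
from bench import *
import cv2,numpy as np
from scipy.spatial.transform import Rotation as R
def back(c,uv,z):
    K,T=c["intrinsics"],c["world_from_camera"]
    d=T[:3,:3]@np.linalg.inv(K)@np.array([uv[0],uv[1],1.]);o=T[:3,3]
    return o+d*(z-o[2])/d[2]
def rect(c,mask,z):
    "min-area rectangle of the largest blob, in world at height z: centre, sides mm, angle of long side deg"
    n,l,st,_=cv2.connectedComponentsWithStats(mask.astype(np.uint8))
    m=l==1+np.argmax(st[1:,4])
    p=np.argwhere(m)[:,::-1].astype(float)
    w=np.array([back(c,q,z)[:2] for q in p],np.float32)
    (cx,cy),(a,b),ang=cv2.minAreaRect(w)
    if b>a: ang+=90;a,b=b,a
    return np.round([cx,cy,a*1e3,b*1e3,(ang+90)%180-90],4)
def hsv(c): return cv2.cvtColor(c["img"],cv2.COLOR_RGB2HSV)
def yellow(c): h=hsv(c);return (h[...,0]>24)&(h[...,0]<33)&(h[...,1]>150)&(h[...,2]>140)
def tool():
    s=read_state();M=R.from_rotvec(s["orientation"]).as_matrix()
    return s,M
def go(x,y,z,yaw):
    "tool-frame deltas (mm, in present axes) and turn to bring the TCP to x,y,z with jaw axis at yaw deg (mod 180)"
    s,M=tool();d=M.T@(np.array([x,y,z])-s["eef_pos"])*1e3
    cur=np.degrees(np.arctan2(M[1,0],M[0,0]));t=-((yaw-cur+90)%180-90)
    print("pos",np.round(s["eef_pos"],4),"yaw",round(cur,2),"tilt",np.round(M[:,2],3),"shift",np.round(d,1),"turn",round(t,2),"q6",round(s["q"][5],2),"open",round(s["opening"],3),"F",np.round(s["contact_force"],1),"t",round(s["clock"],2))
E
python3 - <<'E'
from h import *
c=camera("top");y=yellow(c)
def box(m,u,v,r=18):
    k=np.zeros_like(m);k[v-r:v+r,u-r:u+r]=1;return m&k
print("spent rib",rect(c,box(y,296,186),.070)); print("fresh rib",rect(c,box(y,458,266),.062))
h=hsv(c);b=(h[...,0]>100)&(h[...,0]<120)&(h[...,1]>150)
print("blue",rect(c,box(b,298,170,30),.030))
r=(h[...,0]<6)&(h[...,1]>150)
print("red",rect(c,box(r,312,216),.054))
m=regions_of("tray",c)[0]["mask"];print("tray",rect(c,m,.011))
w=((h[...,1]<40)&(h[...,2]>150)); print("plate",rect(c,box(w,283,184,55),.008))
for t in ["spent","fresh","vial","stopper","post","press"]: print(t,[(np.round(x["point"],4).tolist(),round(x["conf"],2)) for x in look_for(t,c)[:3]])
go(.5,0,.2,0)
a=cv2.resize(c["img"][150:230,225:345],None,fx=4,fy=4,interpolation=2);d=cv2.resize(c["img"][225:305,400:520],None,fx=4,fy=4,interpolation=2)
cv2.imwrite("pics/crop.png",np.vstack([a,d])[:,:,::-1])
E
```

```text
spent rib [ 5.92700e-01 -8.30000e-03  5.71017e+01  1.03144e+01  8.72412e+01]
fresh rib [  0.4321  -0.3292  58.3785  10.4482 -47.7329]
blue [ 6.27800e-01 -1.17000e-02  9.64984e+01  1.93891e+01  8.76907e+01]
red [ 5.33200e-01 -4.10000e-02  9.81820e+00  8.40670e+00  4.54283e+01]
tray [  0.4897   0.3178 130.8483 103.824  -67.6891]
plate [6.048000e-01 4.940000e-02 1.229467e+02 9.939730e+01 8.729400e+01]
spent [([0.5904, -0.0089, 0.0439], 0.77)]
fresh [([0.3167, -0.3216, 0.0393], 0.75), ([0.436, -0.3243, 0.0374], 0.62), ([0.4392, -0.4518, 0.0352], 0.61)]
vial [([0.6116, 0.0383, 0.0103], 0.64)]
stopper [([0.4425, 0.0043, 0.0262], 0.49), ([0.4894, 0.3219, -0.0001], 0.4)]
post [([0.5687, 0.0428, 0.0246], 0.9), ([0.4354, -0.3266, 0.0358], 0.74), ([0.6612, 0.3282, 0.0568], 0.72)]
press [([0.4408, 0.0027, 0.0298], 0.67), ([0.5788, 0.089, 0.0307], 0.6)]
pos [ 0.1611 -0.578   0.2313] yaw -74.43 tilt [-0.  0. -1.] shift [-465.8 -481.6   31.3] turn -74.43 q6 -0.09 open 1.0 F [-0.6  0.  -0.3] t 1.9
```

View pics/crop.png

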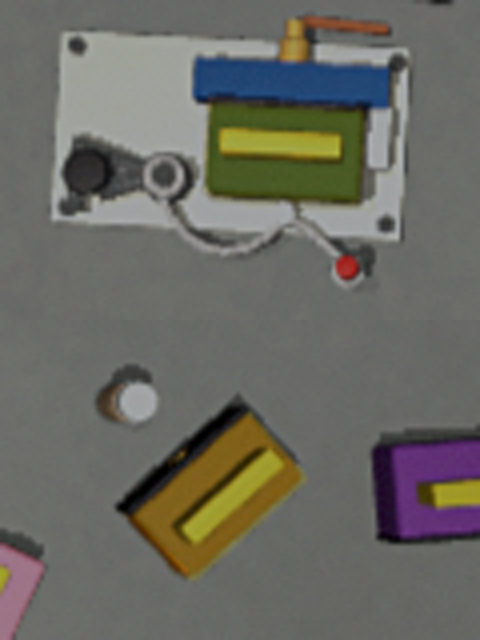

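The crop confirms it: orange canister with its black strip toward upper left (world +x,+y), vial beyond it. The arm is closed and the plunger is at the left. Holder origin is about (0.5926,-0.0093), yaw -2.5°. First I go above the post.

>>> apply_moves --deltas '[[[-26,-31.3,6],0,40],[[-26,-31.3,6],0,40],[[-26,-31.3,6],0,40],[[-26,-31.3,6],0,40],[[-26,-31.3,6],0,40]]'

```text
clock: 2.32
eef_pos: [0.2776, -0.4092, 0.201]
orientation: [2.501, -1.901, 0.001]
contact_force: [0.2, 0.3, -0.4]
opening: 0.401
```

>>> apply_moves --deltas '[[[-26,-31.3,6],0,40],[[-26,-31.3,6],0,40],[[-26,-31.3,6],0,40],[[-26,-31.3,6],0,40],[[-26,-31.3,6],0,40]]'

```text
clock: 2.73
eef_pos: [0.3936, -0.2418, 0.1714]
orientation: [-2.502, 1.9, -0.002]
contact_force: [1.1, -0.6, 0.3]
opening: 0.398
```

>>> apply_moves --deltas '[[[-26,-31.3,6],0,40],[[-26,-31.3,6],0,40],[[-26,-31.3,6],0,40],[[-26,-31.3,6],0,40],[[-26,-31.3,6],0,40]]'

```text
clock: 3.15
eef_pos: [0.5096, -0.0743, 0.1413]
orientation: [-2.502, 1.9, -0.001]
contact_force: [0.5, -1.1, 0.2]
opening: 0.398
```

>>> apply_moves --deltas '[[[0,0,0],-7,40],[[0,0,0],-7,40],[[0,0,0],-7,40],[[0,0,0],-7,40],[[0,0,0],-7,40]]'

```text
clock: 3.57
eef_pos: [0.5088, -0.076, 0.1413]
orientation: [2.961, -1.05, 0.0]
contact_force: [0.4, 0.0, 0.1]
opening: 0.398
```

>>> apply_moves --deltas '[[[0,0,0],-7,40],[[0,0,0],-7,40],[[0,0,0],-7,40],[[0,0,0],-7,40],[[0,0,0],-7,40]]'

```text
clock: 3.98
eef_pos: [0.5087, -0.0763, 0.1414]
orientation: [3.14, -0.112, 0.0]
contact_force: [-0.1, -0.4, 0.9]
opening: 0.402
```

>>> apply_moves --deltas '[[[0,0,0],-7,40],[[0,0,0],-7,40],[[0,0,0],-7,40],[[0,0,0],-7,40],[[0,0,0],-7,40]]'

```text
clock: 4.4
eef_pos: [0.5088, -0.0763, 0.1414]
orientation: [3.028, 0.837, 0.0]
contact_force: [-0.5, 0.3, 0.5]
opening: 0.4
```

>>> apply_moves --deltas '[[[0,0,0],-7,40],[[0,0,0],-7,40],[[0,0,0],-7,40],[[0,0,0],-7,40],[[0,0,0],-5,40]]'

```text
clock: 4.82
eef_pos: [0.5087, -0.0763, 0.1414]
orientation: [2.665, 1.664, 0.0]
contact_force: [0.6, -0.3, 0.5]
opening: 0.398
```

```bash
python3 - <<'E'
from h import *
go(.5332,-.0408,.032,63.3)
c=camera("wrist");cv2.imwrite("pics/w1.png",c["img"][:,:,::-1])
h=hsv(c);r=((h[...,0]<6)|(h[...,0]>174))&(h[...,1]>150)&(h[...,2]>80)
print("red",rect(c,r,.054)); y=yellow(c);print("rib",rect(c,y,.070))
b=(h[...,0]>100)&(h[...,0]<120)&(h[...,1]>150);print("blue",rect(c,b,.030))
for t in ["post","press","spent","outlet","pivot","stop"]: print(t,[(np.round(x["point"],4).tolist(),round(x["conf"],2)) for x in landmark_of(t,c)[:2]])
E
```

```text
pos [ 0.5087 -0.0763  0.1414] yaw 63.95 tilt [ 0. -0. -1.] shift [ 42.6   6.4 109.4] turn 0.65 q6 -1.36 open 0.398 F [ 0.6 -0.3  0.5] t 4.82
red [ 0.5289 -0.0406 17.0557  9.7318  5.8816]
rib [ 0.5887 -0.0377  4.707   0.5763  1.5609]
blue [ 6.34200e-01  3.50000e-03  7.20750e+00  3.21710e+00 -7.61627e+01]
post [([0.5357, -0.039, 0.056], 0.75)]
press [([0.5824, 0.0891, 0.0323], 0.62), ([0.4399, 0.0002, -0.0001], 0.38)]
spent [([0.5902, -0.0092, 0.0061], 0.78)]
outlet [([0.6195, -0.0108, 0.027], 0.64)]
pivot [([0.5779, 0.0529, 0.0308], 0.94)]
stop [([0.6061, -0.0497, 0.0134], 0.98)]
```

View pics/w1.png

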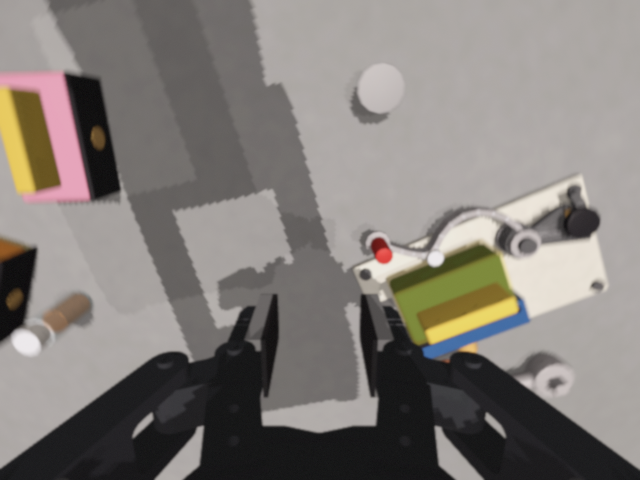

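Wrist view: post at (384,250), stopper (381,88), fresh and vial at the left edge. The estimates agree, so I go down on the post.

>>> apply_moves --deltas '[[[21.4,3.2,10],0.6,40],[[21.4,3.2,10],0,40],[[0,0,25],0,40],[[0,0,25],0,40],[[0,0,22],0,40]]'

```text
clock: 5.58
eef_pos: [0.5337, -0.0405, 0.0481]
orientation: [2.68, 1.64, 0.0]
contact_force: [-0.1, 0.1, -0.0]
opening: 0.401
```

>>> apply_moves --deltas '[[[0,0,17],0,40],[[0,0,0],0,40],[[0,0,0],0,0],[[0,0,0],0,0],[[0,0,0],0,0]]'

```text
clock: 6.0
eef_pos: [0.5342, -0.0414, 0.0336]
orientation: [2.678, 1.64, 0.001]
contact_force: [-3.2, -1.8, -2.8]
opening: 0.112
```

>>> apply_moves --deltas '[[[0,0,0],0,0],[[0,0,0],0,0]]'

```text
clock: 6.17
eef_pos: [0.5342, -0.0414, 0.0335]
orientation: [2.678, 1.64, 0.001]
contact_force: [-3.2, -2.8, 2.3]
opening: 0.113
```

```bash
python3 - <<'E'
from h import *
go(.5332,-.0408,.032,63.3)
# pull plan: pose about the pivot; per-row chord in the tool frame
O=np.array([.5926,-.0093]);Rh=R.from_euler('z',-2.5,degrees=True).as_matrix()[:2,:2]
for p in [(-15,62),(-58,-34),(-103,4),(-109,14),(-15,102)]: print(p,np.round(O+Rh@np.array(p)/1e3,4))
E
```

```text
pos [ 0.5342 -0.0414  0.0335] yaw 62.95 tilt [ 0.001 -0.001 -1.   ] shift [ 0.1 -1.1  1.5] turn -0.35 q6 -1.27 open 0.113 F [-3.2 -2.8  2.3] t 6.17
(-15, 62) [0.5803 0.0533]
(-58, -34) [ 0.5332 -0.0407]
(-103, 4) [ 0.4899 -0.0008]
(-109, 14) [0.4843 0.0094]
(-15, 102) [0.5821 0.0933]
```

>>> apply_moves --deltas '[[[0.3,-7.3,0],4,0],[[0.3,-7.3,0],4,0],[[0.3,-7.3,0],4,0],[[0.3,-7.3,0],4,0],[[0.3,-7.3,0],4,0]]'

```text
clock: 6.58
eef_pos: [0.5055, -0.0205, 0.0336]
orientation: [2.922, 1.144, 0.002]
contact_force: [-2.9, -11.1, 1.7]
opening: 0.116
```

>>> apply_moves --deltas '[[[0.3,-7.3,0],4,0],[[0.3,-7.3,0],4,0],[[0.3,-7.3,0],4,0],[[0.3,-7.3,0],4,0],[[0,0,0],0,0]]'

```text
clock: 7.0
eef_pos: [0.4876, 0.0042, 0.0334]
orientation: [3.054, 0.726, -0.002]
contact_force: [-9.2, -11.1, 7.9]
opening: 0.114
```

```bash
python3 - <<'E'
from h import *
go(.4899,-.0008,.032,30)
c=camera("top")
a=cv2.resize(c["img"][140:300,220:380],None,fx=3.7,fy=3.7,interpolation=2)
cv2.imwrite("pics/t2.png",a[:,:,::-1])
for n in ["press","post","stopper"]: print(n,[(np.round(x["point"],4).tolist(),round(x["conf"],2)) for x in landmark_of(n,c)[:2]])
c=camera("side")
for n in ["press","post","stopper"]: print(n,[(np.round(x["point"],4).tolist(),round(x["conf"],2)) for x in landmark_of(n,c)[:2]])
cv2.imwrite("pics/s2.png",cv2.resize(c["img"][220:340,200:360],None,fx=5,fy=5,interpolation=2)[:,:,::-1])
E
```

```text
pos [0.4876 0.0042 0.0334] yaw 26.73 tilt [-0.001 -0.003 -1.   ] shift [-0.2  5.5  1.4] turn -3.27 q6 -0.56 open 0.114 F [ -9.2 -11.1   7.9] t 7.0
press [([0.5795, 0.0889, 0.0349], 0.56), ([0.6156, -0.0124, 0.028], 0.34)]
post []
stopper []
press [([0.5853, 0.0902, 0.0366], 0.58), ([0.4317, -0.3266, -0.0014], 0.41)]
post [([0.4905, 0.0029, 0.0554], 0.76)]
stopper [([0.4393, 0.0022, 0.0022], 0.67)]
```

View pics/s2.png

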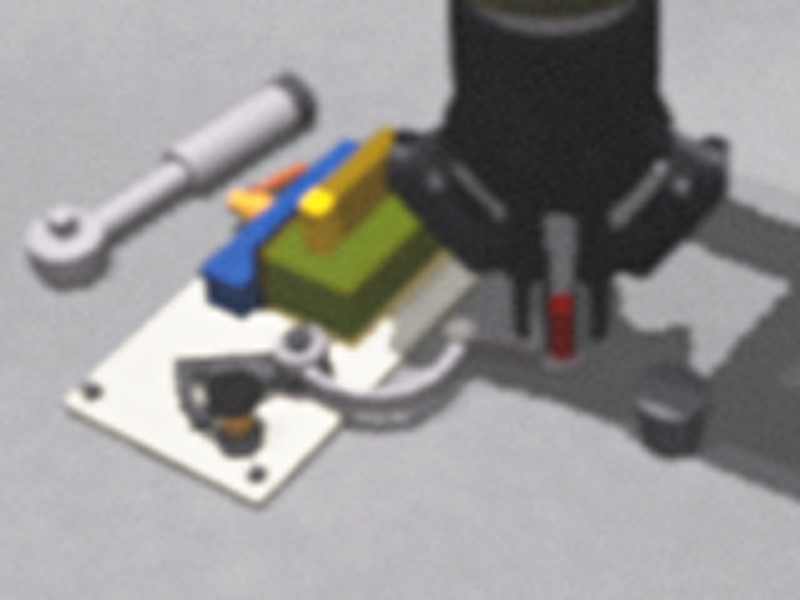

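The brass stem shows under the black head at (235,390), so the plunger is up. I ease back, release and rise.

>>> apply_moves --deltas '[[[0,3,0],-1,0],[[0,2,0],-1,0],[[0,0,0],0,35],[[0,0,0],0,35],[[0,0,-30],0,35]]'

```text
clock: 7.82
eef_pos: [0.4867, 0.0014, 0.0578]
orientation: [-3.039, -0.784, 0.012]
contact_force: [-0.9, -0.2, -1.6]
opening: 0.35
```

>>> apply_moves --deltas '[[[0,0,-40],0,40],[[0,0,-15],0,40],[[0,0,0],5,40]]'

```text
clock: 8.07
eef_pos: [0.4947, 0.0008, 0.1235]
orientation: [3.07, 0.654, 0.016]
contact_force: [-0.0, -0.4, -0.1]
opening: 0.395
```

```bash
python3 - <<'E'
from h import *
c=camera("top")
h=hsv(c);r=((h[...,0]<6)|(h[...,0]>174))&(h[...,1]>150);k=np.zeros_like(r);k[190:250,260:340]=1
print("red px",(r&k).sum())
for n in ["post","press","stopper"]: print(n,[(np.round(x["point"],4).tolist(),round(x["conf"],2)) for x in landmark_of(n,c)[:2]])
y=yellow(c);k=np.zeros_like(y);k[165:205,275:320]=1
print("rib",rect(c,y&k,.070)) if (y&k).any() else 0
c=camera("wrist")
for n in ["post","press","stopper","spent"]: print(n,[(np.round(x["point"],4).tolist(),round(x["conf"],2)) for x in landmark_of(n,c)[:2]])
go(.5926,-.0093,.047,-2.5)
E
```

```text
red px 0
post [([0.4331, -0.3287, 0.0018], 0.58)]
press []
stopper [([0.6575, 0.3226, 0.004], 0.27), ([0.5811, 0.0526, 0.0339], 0.24)]
rib [ 5.93900e-01  8.40000e-03  2.34440e+01  9.78810e+00 -8.95724e+01]
post [([0.4924, -0.0023, 0.0552], 0.95)]
press [([0.5846, 0.092, 0.0423], 0.94)]
stopper [([0.4376, -0.0035, 0.0004], 0.67), ([0.5773, 0.0527, 0.0311], 0.37)]
spent [([0.5904, -0.0056, 0.0076], 0.94)]
pos [0.4899 0.0008 0.1165] yaw 24.02 tilt [-0.001  0.    -1.   ] shift [89.7 51.1 69.3] turn 26.52 q6 -0.52 open 0.399 F [-0.1  0.1 -0. ] t 8.52
```

>>> apply_moves --deltas '[[[29.9,17,0],0,40],[[29.9,17,0],0,40],[[29.9,17,0],0,40],[[0,0,5],6.6,40],[[0,0,5],6.6,40]]'

```text
clock: 8.93
eef_pos: [0.5944, -0.0097, 0.1058]
orientation: [-3.128, -0.288, 0.002]
contact_force: [-1.2, 0.5, -0.2]
opening: 0.404
```

>>> apply_moves --deltas '[[[0,0,5],6.6,40],[[0,0,5],6.6,40],[[0,0,0],0,40]]'

```text
clock: 9.18
eef_pos: [0.5921, -0.0093, 0.0952]
orientation: [-3.14, 0.075, 0.005]
contact_force: [-0.4, -0.4, 0.1]
opening: 0.401
```

```bash
python3 - <<'E'
from h import *
c=camera("wrist");cv2.imwrite("pics/w3.png",c["img"][:,:,::-1])
go(.5926,-.0093,.047,-2.5)
y=yellow(c);print("rib",rect(c,y,.070))
h=hsv(c)
b=(h[...,0]>100)&(h[...,0]<120)&(h[...,1]>150);print("blue",rect(c,b,.030))
for n in ["spent","outlet","stop","pivot","press","holder"]: print(n,[(np.round(x["point"],4).tolist(),round(x["conf"],2)) for x in landmark_of(n,c)[:2]])
E
```

```text
pos [ 0.5923 -0.0093  0.096 ] yaw -2.3 tilt [-0.002  0.    -1.   ] shift [ 0.4 -0.  49. ] turn 0.2 q6 -0.06 open 0.401 F [0.7 0.2 0.1] t 9.23
rib [5.87700e-01 6.20000e-03 1.67504e+01 1.00000e-04 8.67633e+01]
blue [ 6.28200e-01 -1.00000e-03  8.18541e+01  2.10427e+01  8.76004e+01]
spent []
outlet [([0.6188, -0.0065, 0.0253], 0.89)]
stop []
pivot [([0.5775, 0.056, 0.0343], 0.64)]
press [([0.5835, 0.0907, 0.0407], 0.56)]
holder []
```

View pics/w3.png

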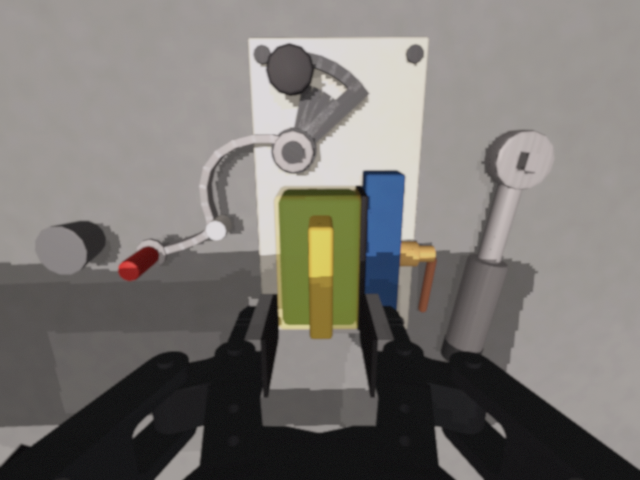

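The arm is held back (post (135,265)) and the rib (320,275) is centred between the jaws. I go down, grip and lift.

>>> apply_moves --deltas '[[[0,0,20],0,40],[[0,0,17],0,40],[[0,0,12],0,40],[[0,0,0],0,0],[[0,0,0],0,0]]'

```text
clock: 9.95
eef_pos: [0.5925, -0.0094, 0.0477]
orientation: [-3.141, 0.066, 0.003]
contact_force: [-0.9, 0.3, -1.6]
opening: 0.13
```

>>> apply_moves --deltas '[[[0,0,0],0,0],[[0,0,0],0,0],[[0,0,0],0,0]]'

```text
clock: 10.2
eef_pos: [0.5928, -0.0094, 0.0486]
orientation: [-3.141, 0.066, 0.001]
contact_force: [-4.0, -0.6, -2.6]
opening: 0.125
```

>>> apply_moves --deltas '[[[0,0,-8],0,0],[[0,0,-15],0,0],[[0,0,-25],0,0],[[0,0,-25],0,0],[[0,0,-10],0,0]]'

```text
clock: 10.62
eef_pos: [0.5962, -0.0097, 0.137]
orientation: [3.14, -0.066, 0.013]
contact_force: [1.5, -0.7, -0.8]
opening: 0.127
```

```bash
python3 - <<'E'
from h import *
go(.49,.318,.130,22.3)
E
```

```text
pos [ 0.5962 -0.0097  0.137 ] yaw -2.42 tilt [ 0.008 -0.001 -1.   ] shift [-120.  -323.     5.9] turn -24.72 q6 -0.06 open 0.127 F [ 1.5 -0.7 -0.8] t 10.62
```

>>> apply_moves --deltas '[[[-13.3,-35.9,0],0,0],[[-13.3,-35.9,0],0,0],[[-13.3,-35.9,0],0,0],[[-13.3,-35.9,0],0,0],[[-13.3,-35.9,0],0,0]]'

```text
clock: 11.03
eef_pos: [0.5342, 0.1743, 0.132]
orientation: [-3.14, 0.067, -0.003]
contact_force: [1.3, 0.5, -1.6]
opening: 0.128
```

>>> apply_moves --deltas '[[[-13.3,-35.9,0],0,0],[[-13.3,-35.9,0],0,0],[[-13.3,-35.9,0],0,0],[[-13.3,-35.9,0],0,0],[[0,0,0],-6.2,0]]'

```text
clock: 11.45
eef_pos: [0.485, 0.325, 0.1321]
orientation: [-3.136, -0.103, -0.001]
contact_force: [0.8, 0.1, -1.5]
opening: 0.123
```

>>> apply_moves --deltas '[[[0,0,8],-6.2,0],[[0,0,15],-6.2,0],[[0,0,15],-6.2,0],[[0,0,0],0,0]]'

```text
clock: 11.78
eef_pos: [0.4856, 0.3178, 0.0904]
orientation: [3.079, 0.618, -0.006]
contact_force: [-0.3, -0.7, -3.3]
opening: 0.123
```

```bash
python3 - <<'E'
from h import *
go(.49,.318,.0455,22.3)
c=camera("side")
for n in ["spent","tray"]: print(n,[(np.round(x["point"],4).tolist(),round(x["conf"],2)) for x in landmark_of(n,c)[:2]])
E
```

```text
pos [0.4856 0.3178 0.0904] yaw 22.7 tilt [-0.003 -0.002 -1.   ] shift [ 4.3  1.5 44.9] turn 0.4 q6 0.1 open 0.123 F [-0.3 -0.7 -3.3] t 11.78
spent [([0.4864, 0.3205, 0.0524], 0.85)]
tray [([0.4876, 0.3171, -0.0009], 0.71)]
```

>>> apply_moves --deltas '[[[2,0.8,15],0,0],[[2,0.7,15],0,0],[[0,0,8],0,0],[[0,0,4],0,0],[[0,0,2],0,0]]'

```text
clock: 12.35
eef_pos: [0.4915, 0.3185, 0.0494]
orientation: [-3.082, -0.607, 0.0]
contact_force: [-0.5, -0.5, -2.2]
opening: 0.123
```

>>> apply_moves --deltas '[[[0,0,0.5],0,0],[[0,0,0.5],0,0],[[0,0,0],0,0]]'

```text
clock: 12.6
eef_pos: [0.492, 0.3189, 0.0491]
orientation: [-3.082, -0.609, -0.002]
contact_force: [0.1, 0.8, -2.2]
opening: 0.124
```

>>> apply_moves --deltas '[[[0,0,1],0,0],[[0,0,1],0,0],[[0,0,1],0,0],[[0,0,0],0,0]]'

```text
clock: 12.93
eef_pos: [0.4914, 0.3185, 0.0451]
orientation: [3.082, 0.609, -0.0]
contact_force: [-0.1, -0.5, -2.4]
opening: 0.125
```

>>> apply_moves --deltas '[[[0,0,1],0,0],[[0,0,0.5],0,0],[[0,0,0],0,0]]'

```text
clock: 13.18
eef_pos: [0.4914, 0.3185, 0.0436]
orientation: [3.082, 0.609, -0.0]
contact_force: [-0.1, -0.2, -1.7]
opening: 0.128
```

```bash
python3 - <<'E'
from h import *
go(.49,.318,.0455,22.3)
E
```

```text
pos [0.4914 0.3185 0.0436] yaw 22.37 tilt [-0. -0. -1.] shift [-1.5 -0.1 -1.9] turn 0.07 q6 0.1 open 0.128 F [-0.1 -0.2 -1.7] t 13.18
```

>>> apply_moves --deltas '[[[0,0,0.7],0,0],[[0,0,0.7],0,0],[[0,0,0],0,0]]'

```text
clock: 13.43
eef_pos: [0.4917, 0.3186, 0.0434]
orientation: [3.082, 0.61, 0.0]
contact_force: [-3.3, -2.4, 5.7]
opening: 0.128
```

Landed. Release, rise, then on to the fresh canister.

>>> apply_moves --deltas '[[[0,0,-1],0,40],[[0,0,0],0,40],[[0,0,0],0,40],[[0,0,-25],0,40],[[0,0,-40],0,40]]'

```text
clock: 13.85
eef_pos: [0.4879, 0.3166, 0.1036]
orientation: [3.079, 0.609, -0.015]
contact_force: [1.3, 0.4, 0.3]
opening: 0.398
```

>>> apply_moves --deltas '[[[0,0,-40],0,40],[[0,0,-20],0,40]]'

```text
clock: 14.02
eef_pos: [0.4934, 0.3196, 0.1739]
orientation: [-3.08, -0.609, -0.009]
contact_force: [1.1, 0.8, 1.6]
opening: 0.399
```

```bash
python3 - <<'E'
from h import *
go(.4325,-.329,.11,42.3)
c=camera("top"); y=yellow(c)
k=np.zeros_like(y);k[205:275,95:180]=1
print("spent rib in tray",rect(c,y&k,.066))
h=hsv(c);r=((h[...,0]<6)|(h[...,0]>174))&(h[...,1]>150);k=np.zeros_like(r);k[190:260,260:340]=1
print("red",rect(c,r&k,.054))
E
```

```text
pos [0.4934 0.3196 0.1739] yaw 22.38 tilt [ 0.005  0.003 -1.   ] shift [-303.6  576.6   61.7] turn -19.92 q6 0.1 open 0.399 F [1.1 0.8 1.6] t 14.02
spent rib in tray [  0.4907   0.3222  51.0973  10.5778 -67.7004]
red [ 4.91800e-01 -2.30000e-03  9.90320e+00  7.91900e+00 -8.95583e+01]
```

>>> apply_moves --deltas '[[[-19,36,0],0,40],[[-19,36,0],0,40],[[-19,36,0],0,40],[[-19,36,0],0,40],[[-19,36,0],0,40]]'

```text
clock: 14.48
eef_pos: [0.4716, 0.1144, 0.1681]
orientation: [3.082, 0.611, 0.0]
contact_force: [0.6, 0.1, 1.4]
opening: 0.402
```

>>> apply_moves --deltas '[[[-19,36,0],0,40],[[-19,36,0],0,40],[[-19,36,0],0,40],[[-19,36,0],0,40],[[-19,36,0],0,40]]'

```text
clock: 14.9
eef_pos: [0.4523, -0.0885, 0.1683]
orientation: [3.082, 0.61, 0.001]
contact_force: [1.4, -0.4, 0.2]
opening: 0.404
```

>>> apply_moves --deltas '[[[-19,36,0],0,40],[[-19,36,0],0,40],[[-19,36,0],0,40],[[-19,36,0],0,40],[[-19,36,0],0,40]]'

```text
clock: 15.32
eef_pos: [0.4329, -0.2913, 0.1682]
orientation: [3.082, 0.609, 0.001]
contact_force: [1.8, -0.3, -0.0]
opening: 0.398
```

>>> apply_moves --deltas '[[[-19,36,0],0,40],[[0,0,10],-6.6,40],[[0,0,10],-6.6,40],[[0,0,10],-6.7,40],[[0,0,0],0,40]]'

```text
clock: 15.73
eef_pos: [0.4282, -0.3291, 0.1355]
orientation: [-2.924, -1.138, 0.003]
contact_force: [-0.4, 0.6, 0.0]
opening: 0.4
```

```bash
python3 - <<'E'
from h import *
c=camera("wrist");cv2.imwrite("pics/w4.png",c["img"][:,:,::-1])
go(.4325,-.329,.0395,42.3)
y=yellow(c);print("rib",rect(c,y,.062))
for n in ["fresh","fresh_port","vial"]: print(n,[(np.round(x["point"],4).tolist(),round(x["conf"],2)) for x in landmark_of(n,c)[:3]])
E
```

```text
pos [ 0.4287 -0.3292  0.1367] yaw 42.15 tilt [-0.002  0.002 -1.   ] shift [ 2.9  2.7 97.2] turn -0.15 q6 -1.49 open 0.398 F [ 0.4  0.2 -0.3] t 15.78
rib [ 0.3125 -0.3068  0.      0.      0.    ]
fresh [([0.4341, -0.3268, 0.0026], 0.89), ([0.4372, -0.458, -0.0028], 0.81), ([0.368, -0.205, -0.0003], 0.81)]
fresh_port [([0.2872, -0.3115, 0.017], 0.94), ([0.4079, -0.4613, 0.0169], 0.8), ([0.4536, -0.3117, 0.0192], 0.76)]
vial [([0.4803, -0.2789, 0.0011], 0.84)]
```

View pics/w4.png

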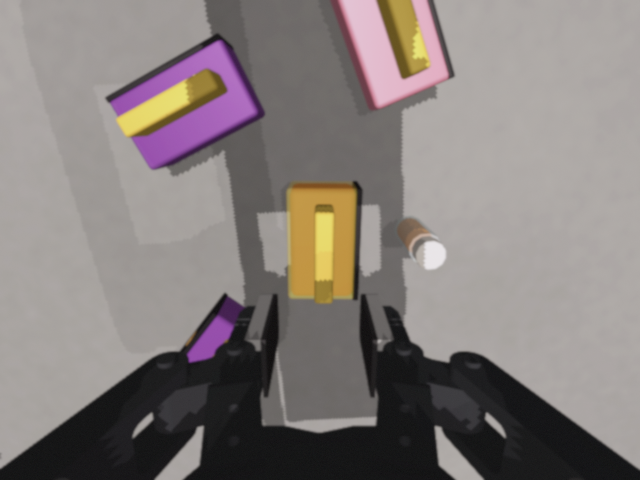

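Orange canister centred at (324,240), black strip on the right (tool +x), vial at (425,245) clear of the fingers. I go down and grip.

>>> apply_moves --deltas '[[[3.2,2,25],0,38],[[0,0,28],0,38],[[0,0,22],0,38],[[0,0,13],0,38],[[0,0,8],0,38]]'

```text
clock: 16.35
eef_pos: [0.4329, -0.3284, 0.0411]
orientation: [-2.929, -1.131, 0.001]
contact_force: [0.5, -0.1, 0.4]
opening: 0.38
```

>>> apply_moves --deltas '[[[0,0,0],0,38],[[0,0,0],0,0],[[0,0,0],0,0],[[0,0,0],0,0],[[0,0,0],0,0]]'

```text
clock: 16.77
eef_pos: [0.4343, -0.3301, 0.044]
orientation: [2.928, 1.132, 0.002]
contact_force: [-0.7, -0.9, 4.0]
opening: 0.119
```

```bash
python3 - <<'E'
from h import *
go(.4325,-.329,.0395,42.3)
E
```

```text
pos [ 0.4343 -0.3301  0.044 ] yaw 42.26 tilt [ 0.002 -0.002 -1.   ] shift [-0.6 -2.   4.5] turn -0.04 q6 -1.48 open 0.119 F [-0.7 -0.9  4. ] t 16.77
```

>>> apply_moves --deltas '[[[0,0,-8],0,0],[[0,0,-20],0,0],[[0,0,-30],0,0],[[0,0,-30],0,0],[[0,0,-12],0,0]]'

```text
clock: 17.18
eef_pos: [0.4349, -0.3304, 0.1474]
orientation: [2.925, 1.131, 0.004]
contact_force: [0.8, -1.1, -1.5]
opening: 0.119
```

```bash
python3 - <<'E'
from h import *
c=camera("wrist");cv2.imwrite("pics/w5.png",c["img"][:,:,::-1])
go(.5906,-.0073,.13,-2.5)
E
```

```text
pos [ 0.4357 -0.3311  0.1486] yaw 42.27 tilt [ 0.006 -0.006 -1.   ] shift [ 332.5 -135.6   17.7] turn 44.77 q6 -1.48 open 0.119 F [ 1.6 -0.8 -0.7] t 17.23
```

View pics/w5.png

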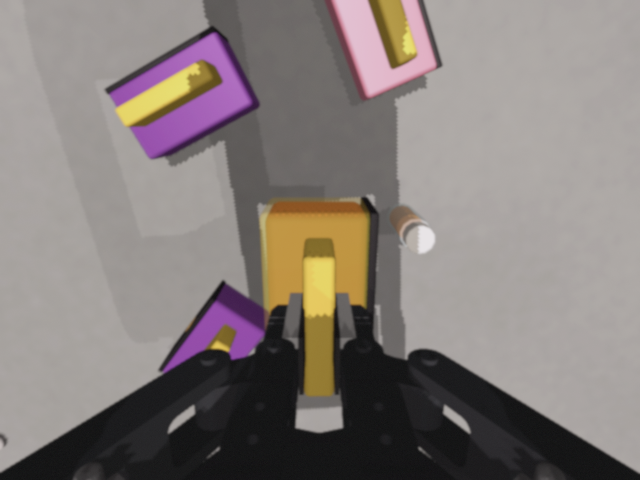

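Orange canister held upright, straight in the jaws, and the vial still stands at (415,235). I carry it over the holder.

>>> apply_moves --deltas '[[[36.8,-15,0],0,0],[[36.8,-15,0],0,0],[[36.8,-15,0],0,0],[[36.8,-15,0],0,0],[[36.8,-15,0],0,0]]'

```text
clock: 17.65
eef_pos: [0.5186, -0.1479, 0.1407]
orientation: [-2.929, -1.131, 0.002]
contact_force: [1.7, -0.5, -3.3]
opening: 0.122
```

>>> apply_moves --deltas '[[[36.8,-15,0],0,0],[[36.8,-15,0],0,0],[[36.8,-15,0],0,0],[[36.8,-15,0],0,0],[[0,0,2],6.4,0]]'

```text
clock: 18.07
eef_pos: [0.5891, 0.0004, 0.1392]
orientation: [-2.983, -0.976, -0.002]
contact_force: [-0.7, -0.9, -3.6]
opening: 0.124
```

>>> apply_moves --deltas '[[[0,0,2],6.4,0],[[0,0,2],6.4,0],[[0,0,2],6.4,0],[[0,0,2],6.4,0],[[0,0,2],6.4,0]]'

```text
clock: 18.48
eef_pos: [0.5866, -0.0062, 0.1283]
orientation: [-3.14, -0.098, 0.004]
contact_force: [0.6, 0.3, -2.6]
opening: 0.123
```

>>> apply_moves --deltas '[[[0,0,2],6.4,0],[[0,0,0],0,0],[[0,0,0],0,0]]'

```text
clock: 18.73
eef_pos: [0.5867, -0.0063, 0.1268]
orientation: [-3.141, 0.064, 0.004]
contact_force: [0.4, 0.0, -3.3]
opening: 0.125
```

```bash
python3 - <<'E'
from h import *
go(.5906,-.0073,.060,-2.5)
s,M=tool();c=camera("wrist");cv2.imwrite("pics/w6.png",c["img"][:,:,::-1])
zb=s["eef_pos"][2]-.044
h=hsv(c);print(h[200:300:4,319].tolist())
# tool-frame location of pixels on rib top plane / box top plane
for u,v,z in [(319,256,.062),(319,212,.036),(319,200,.036)]:
    print((u,v),np.round(M.T@(back(c,(u,v),zb+z)-s["eef_pos"])*1e3,1))
b=(h[...,0]>100)&(h[...,0]<120)&(h[...,1]>150);print("blue",rect(c,b,.030))
for n in ["fresh","outlet","stop","pivot","press","post","holder"]: print(n,[(np.round(x["point"],4).tolist(),round(x["conf"],2)) for x in landmark_of(n,c)[:2]])
E
```

```text
pos [ 0.5867 -0.0063  0.1268] yaw -2.33 tilt [-0.002  0.    -1.   ] shift [ 4.1  0.8 66.8] turn 0.17 q6 -0.06 open 0.125 F [ 0.4  0.  -3.3] t 18.73
[[20, 86, 140], [14, 193, 123], [14, 191, 128], [16, 188, 138], [18, 175, 172], [19, 168, 178], [20, 168, 182], [19, 167, 182], [19, 168, 182], [19, 169, 177], [22, 174, 114], [22, 175, 115], [22, 176, 116], [22, 173, 118], [22, 169, 148], [24, 153, 215], [26, 143, 220], [26, 142, 219], [26, 142, 219], [26, 143, 220], [26, 142, 219], [26, 143, 219], [26, 143, 219], [26, 143, 219], [26, 143, 219]]
(319, 256) [  0.2 -32.2 -18. ]
(319, 212) [  0.2 -42.2   8. ]
(319, 200) [  0.2 -47.2   8. ]
blue [ 6.27900e-01 -9.40000e-03  9.79353e+01  2.07371e+01  8.77234e+01]
fresh [([0.5852, -0.004, 0.0831], 0.73)]
outlet [([0.6171, -0.0111, 0.0224], 0.62)]
stop []
pivot [([0.5764, 0.0524, 0.0336], 0.57), ([0.6111, -0.0015, 0.1018], 0.28)]
press [([0.5812, 0.0918, 0.0384], 0.88), ([0.6119, -0.0041, 0.099], 0.37)]
post [([0.4933, 0.0012, 0.0525], 0.96), ([0.618, -0.0086, 0.0242], 0.33)]
holder []
```

View pics/w6.png

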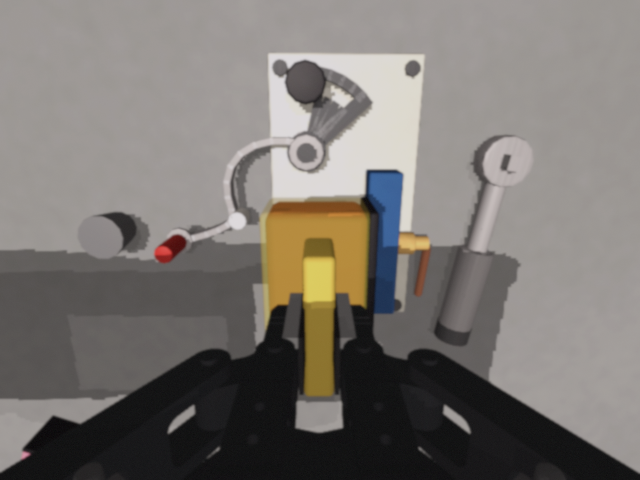

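Arm held (post (170,245)), fresh canister square to the holder, black port side toward the blue block. I lower it with about 2 mm clearance.

>>> apply_moves --deltas '[[[2,1.2,15],0.2,0],[[1.9,1.3,18],0,0],[[0,0,15],0,0],[[0,0,8],0,0],[[0,0,4],0,0]]'

```text
clock: 19.55
eef_pos: [0.5903, -0.009, 0.0667]
orientation: [-3.14, 0.074, 0.004]
contact_force: [-0.1, -0.2, -3.4]
opening: 0.12
```

>>> apply_moves --deltas '[[[0,0,4],0,0],[[0,0,4],0,0],[[0,0,2],0,0],[[0,0,0],0,0]]'

```text
clock: 19.88
eef_pos: [0.5915, -0.0091, 0.0585]
orientation: [3.141, -0.075, 0.0]
contact_force: [-0.0, -0.1, -3.0]
opening: 0.123
```

```bash
python3 - <<'E'
from h import *
go(.5906,-.009,.052,-2.5)
E
```

```text
pos [ 0.5915 -0.0091  0.0585] yaw -2.72 tilt [ 0. -0. -1.] shift [-1.  -0.1  6.5] turn -0.22 q6 -0.05 open 0.123 F [-0.  -0.1 -3. ] t 19.88
```

>>> apply_moves --deltas '[[[-0.4,0,2],-0.2,0],[[0,0,1.5],0,0],[[0,0,1],0,0],[[0,0,0],0,0]]'

```text
clock: 20.22
eef_pos: [0.5909, -0.0091, 0.0538]
orientation: [-3.141, 0.069, 0.0]
contact_force: [0.4, -0.6, -3.0]
opening: 0.124
```

>>> apply_moves --deltas '[[[0,0,0.7],0,0],[[0,0,0.7],0,0],[[0,0,0],0,0]]'

```text
clock: 20.47
eef_pos: [0.591, -0.0091, 0.0524]
orientation: [-3.141, 0.069, 0.0]
contact_force: [-0.4, -0.3, -3.1]
opening: 0.124
```

>>> apply_moves --deltas '[[[0,0,0.7],0,0],[[0,0,0.5],0,0],[[0,0,0],0,0]]'

```text
clock: 20.72
eef_pos: [0.5911, -0.009, 0.0521]
orientation: [-3.141, 0.069, -0.0]
contact_force: [-4.1, 1.5, 5.4]
opening: 0.121
```

>>> apply_moves --deltas '[[[0,0,0.7],0,0],[[0,0,0],0,0]]'

```text
clock: 20.88
eef_pos: [0.5912, -0.009, 0.0521]
orientation: [-3.141, 0.069, -0.0]
contact_force: [-7.6, 1.3, 10.2]
opening: 0.119
```

Landed on the seat floor. I ease off, then slide gently to the stop (tool +y), then to the outlet (tool +x).

>>> apply_moves --deltas '[[[0,0,-0.9],0,0],[[0,0.7,0],0,0],[[0,0.7,0],0,0],[[0,0,0],0,0]]'

```text
clock: 21.22
eef_pos: [0.5915, -0.0099, 0.0521]
orientation: [-3.14, 0.069, -0.002]
contact_force: [-1.7, 4.7, 4.0]
opening: 0.123
```

>>> apply_moves --deltas '[[[0,0.7,0],0,0],[[0,0.5,0],0,0],[[0,0,0],0,0]]'

```text
clock: 21.47
eef_pos: [0.5916, -0.0113, 0.0521]
orientation: [-3.14, 0.069, -0.002]
contact_force: [-0.8, 5.4, 4.6]
opening: 0.122
```

>>> apply_moves --deltas '[[[0.7,0,0],0,0],[[0.5,0,0],0,0],[[0,0,0],0,0]]'

```text
clock: 21.72
eef_pos: [0.592, -0.0112, 0.0521]
orientation: [-3.14, 0.069, 0.001]
contact_force: [-5.7, 6.0, 9.1]
opening: 0.124
```

>>> apply_moves --deltas '[[[0,0.7,-0.4],0,0],[[0,0.7,0],0,0],[[0,0,0],0,0]]'

```text
clock: 21.97
eef_pos: [0.592, -0.0115, 0.0523]
orientation: [-3.138, 0.069, 0.0]
contact_force: [-3.5, 10.2, 7.8]
opening: 0.124
```

>>> apply_moves --deltas '[[[0.7,0,0],0,0],[[0.7,0,0],0,0],[[0,0,0],0,0]]'

```text
clock: 22.22
eef_pos: [0.5923, -0.0114, 0.0523]
orientation: [-3.138, 0.069, 0.004]
contact_force: [-8.7, 10.7, 12.3]
opening: 0.126
```

>>> apply_moves --deltas '[[[0.7,0,-0.6],0,0],[[0.4,0,0],0,0],[[0,0,0],0,0]]'

```text
clock: 22.47
eef_pos: [0.5926, -0.0114, 0.0523]
orientation: [-3.138, 0.069, 0.007]
contact_force: [-11.6, 10.9, 12.0]
opening: 0.121
```

```bash
python3 - <<'E'
from h import *
go(.5926,-.0112,.052,-2.5)
E
```

```text
pos [ 0.5926 -0.0114  0.0523] yaw -2.51 tilt [-0.004  0.003 -1.   ] shift [-0.  -0.2  0.3] turn -0.01 q6 -0.06 open 0.121 F [-11.6  10.9  12. ] t 22.47
```

Contact on both sides, at the predicted seat pose. I ease off and release.

>>> apply_moves --deltas '[[[-1,-0.9,-0.4],0,0],[[0,0,0],0,40],[[0,0,0],0,40],[[0,0,0],0,40],[[0,0,-25],0,40]]'

```text
clock: 22.88
eef_pos: [0.5898, -0.0124, 0.0726]
orientation: [-3.141, 0.07, 0.014]
contact_force: [-0.1, -0.7, -0.8]
opening: 0.399
```

>>> apply_moves --deltas '[[[0,0,-35],0,40],[[0,0,-15],0,0],[[0,0,0],0,0]]'

```text
clock: 23.13
eef_pos: [0.5971, -0.0132, 0.1335]
orientation: [3.14, -0.07, 0.014]
contact_force: [0.0, -0.5, 0.7]
opening: 0.124
```

```bash
python3 - <<'E'
from h import *
c=camera("wrist");cv2.imwrite("pics/w7.png",c["img"][:,:,::-1])
go(.5821,.0925,.060,-2.5)
for n in ["fresh","fresh_port","outlet","press","post","pivot"]: print(n,[(np.round(x["point"],4).tolist(),round(x["conf"],2)) for x in landmark_of(n,c)[:2]])
m=regions_of("press",c);print([(x["conf"],[int(v) for v in np.argwhere(x["mask"]).mean(0)[::-1]]) for x in m[:2]])
h=hsv(c)
E
```

```text
pos [ 0.5958 -0.013   0.1309] yaw -2.55 tilt [ 0.006 -0.001 -1.   ] shift [ -18.8 -104.9   70.7] turn -0.05 q6 -0.06 open 0.036 F [ 0.1 -0.2 -1.1] t 23.18
fresh [([0.3662, -0.2016, 0.0022], 0.74), ([0.5906, -0.0066, 0.0096], 0.65)]
fresh_port [([0.6175, -0.009, 0.0248], 0.85), ([0.3804, -0.1805, 0.0195], 0.83)]
outlet [([0.6186, -0.0061, 0.0252], 0.61)]
press [([0.5799, 0.0893, 0.0359], 0.73)]
post [([0.4941, -0.0002, 0.0546], 0.55)]
pivot [([0.5789, 0.0515, 0.0321], 0.58)]
[(0.71, [283, 70]), (0.46, [460, 223])]
```

View pics/w7.png

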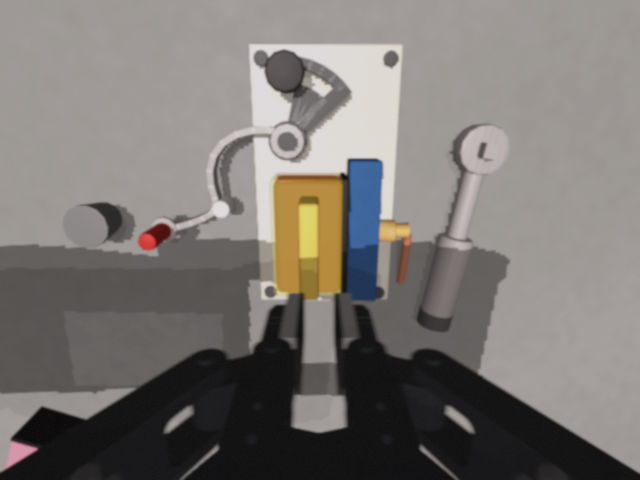

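Fresh canister seated, port strip against the blue block (345,235). The plunger head is at (285,71). I press it with shut fingers.

>>> apply_moves --deltas '[[[-6.2,-34.8,0],0,0],[[-6.2,-34.8,0],0,0],[[-6.2,-34.8,0],0,0],[[0,0,30],0,0],[[0,0,30],0,0]]'

```text
clock: 23.95
eef_pos: [0.5813, 0.0953, 0.0693]
orientation: [-3.14, 0.064, -0.008]
contact_force: [0.9, -0.4, -0.4]
opening: 0.004
```

>>> apply_moves --deltas '[[[0,0,20],0,0],[[0,0,2],0,0],[[0,0,0],0,0]]'

```text
clock: 24.2
eef_pos: [0.5777, 0.0927, 0.0438]
orientation: [3.14, -0.069, -0.007]
contact_force: [0.2, -0.8, 0.1]
opening: -0.002
```

```bash
python3 - <<'E'
from h import *
go(.5818,.092,.0305,-2.5)
E
```

```text
pos [0.5777 0.0927 0.0438] yaw -2.52 tilt [-0.005 -0.    -1.   ] shift [ 4.2  0.5 13.3] turn -0.02 q6 0.12 open -0.002 F [ 0.2 -0.8  0.1] t 24.2
```

>>> apply_moves --deltas '[[[3,0,4],0,0],[[0,0,3],0,0],[[0,0,3],0,0],[[0,0,2],0,0],[[0,0,0],0,0]]'

```text
clock: 24.62
eef_pos: [0.5839, 0.0926, 0.0353]
orientation: [-3.141, 0.07, -0.004]
contact_force: [0.6, -0.2, 0.6]
opening: 0.001
```

>>> apply_moves --deltas '[[[0,0,1],0,0],[[0,0,0.5],0,0],[[0,0,0],0,0]]'

```text
clock: 24.87
eef_pos: [0.5838, 0.0925, 0.0338]
orientation: [-3.141, 0.07, -0.004]
contact_force: [0.1, -1.2, 3.6]
opening: -0.005
```

```bash
python3 - <<'E'
from h import *
go(.5818,.092,.0305,-2.5)
c=camera("side")
for n in ["post","press","stopper"]: print(n,[(np.round(x["point"],4).tolist(),round(x["conf"],2)) for x in landmark_of(n,c)[:2]])
E
```

```text
pos [0.5838 0.0925 0.0338] yaw -2.54 tilt [ 0.003 -0.    -1.   ] shift [-2.   0.6  3.3] turn -0.04 q6 0.11 open -0.005 F [ 0.1 -1.2  3.6] t 24.87
post [([0.4949, -0.0031, 0.0607], 0.81)]
press [([0.5816, 0.0862, 0.032], 0.51)]
stopper [([0.44, 0.0034, 0.0021], 0.67), ([0.6143, -0.0103, 0.0238], 0.21)]
```

>>> apply_moves --deltas '[[[0,0,1],0,0],[[0,0,1],0,0],[[0,0,0],0,0]]'

```text
clock: 25.32
eef_pos: [0.5834, 0.0927, 0.031]
orientation: [-3.141, 0.069, -0.003]
contact_force: [2.0, -0.2, 2.5]
opening: 0.001
```

>>> apply_moves --deltas '[[[0,0,1],0,0],[[0,0,0.5],0,0],[[0,0,0],0,0]]'

```text
clock: 25.57
eef_pos: [0.5835, 0.0927, 0.0305]
orientation: [-3.141, 0.069, -0.003]
contact_force: [-0.9, -1.0, 11.7]
opening: -0.001
```

```bash
python3 - <<'E'
from h import *
go(.5818,.092,.0305,-2.5)
c=camera("side")
for n in ["post","press","stopper"]: print(n,[(np.round(x["point"],4).tolist(),round(x["conf"],2)) for x in landmark_of(n,c)[:2]])
E
```

```text
pos [0.5835 0.0927 0.0305] yaw -2.53 tilt [ 0.002  0.    -1.   ] shift [-1.7  0.8 -0.1] turn -0.03 q6 0.11 open -0.001 F [-0.9 -1.  11.7] t 25.57
post [([0.5329, -0.0428, 0.056], 0.59), ([0.5894, -0.0098, 0.004], 0.37)]
press [([0.5856, 0.0904, 0.0296], 0.54)]
stopper [([0.4391, 0.0029, 0.0002], 0.59)]
```

Bottomed, and the arm has sprung shut (post at (0.533,-0.043)). I rise and back away to check.

>>> apply_moves --deltas '[[[0,0,-10],0,0],[[0,0,-30],0,0],[[0,0,-40],0,0],[[0,0,-40],0,0],[[0,-41,0],0,0]]'

```text
clock: 26.18
eef_pos: [0.5894, 0.129, 0.1586]
orientation: [3.14, -0.078, 0.019]
contact_force: [2.0, 0.2, 2.2]
opening: 0.002
```

>>> apply_moves --deltas '[[[0,-41,0],0,0],[[0,-41,0],0,0],[[-30,0,0],0,0],[[-41,0,0],0,0],[[0,0,0],0,0]]'

```text
clock: 26.6
eef_pos: [0.5071, 0.2187, 0.1431]
orientation: [3.137, -0.064, -0.023]
contact_force: [-1.0, -0.9, -2.6]
opening: 0.004
```

```bash
python3 - <<'E'
from h import *
c=camera("top");y=yellow(c);h=hsv(c)
k=np.zeros_like(y);k[165:210,270:325]=1;print("fresh rib",rect(c,y&k,.070))
b=(h[...,0]>100)&(h[...,0]<120)&(h[...,1]>150);k2=np.zeros_like(y);k2[150:190,260:340]=1;print("blue",rect(c,b&k2,.030))
r=((h[...,0]<6)|(h[...,0]>174))&(h[...,1]>150);k=np.zeros_like(r);k[200:260,260:340]=1;print("red",rect(c,r&k,.054))
for n in ["press","stopper","vial","wrench"]: print(n,[(np.round(x["point"],4).tolist(),round(x["conf"],2)) for x in landmark_of(n,c)[:2]])
a=cv2.resize(c["img"][150:230,225:345],None,fx=5,fy=5,interpolation=2)
d=camera("side");e=cv2.resize(d["img"][220:340,200:380],(600,400),interpolation=2)
cv2.imwrite("pics/fin.png",np.vstack([a,e])[:,:,::-1][::1]); cv2.imwrite("pics/fin.png",cv2.resize(cv2.imread("pics/fin.png"),None,fx=.75,fy=.75))
for n in ["fresh","press","post"]: print(n,[(np.round(x["point"],4).tolist(),round(x["conf"],2)) for x in landmark_of(n,d)[:2]])
E
```

```text
fresh rib [ 5.92600e-01 -9.40000e-03  5.86013e+01  1.05307e+01  8.72391e+01]
blue [ 6.27800e-01 -1.16000e-02  9.63828e+01  1.93654e+01  8.77542e+01]
red [ 5.33200e-01 -4.10000e-02  9.81820e+00  8.40670e+00  4.54283e+01]
press [([0.5775, 0.0934, 0.0309], 0.46)]
stopper [([0.4407, 0.0049, -0.0003], 0.6), ([0.5805, 0.0549, 0.0323], 0.28)]
vial [([0.5986, -0.0498, 0.0156], 0.74), ([0.4784, -0.2858, 0.0032], 0.48)]
wrench [([0.702, -0.0178, 0.0037], 0.75)]
fresh [([0.3025, -0.3254, -0.0009], 0.93), ([0.5921, -0.009, 0.0033], 0.85)]
press [([0.5828, 0.0896, 0.0337], 0.47)]
post [([0.5331, -0.0412, 0.0558], 0.74)]
```

View pics/fin.png

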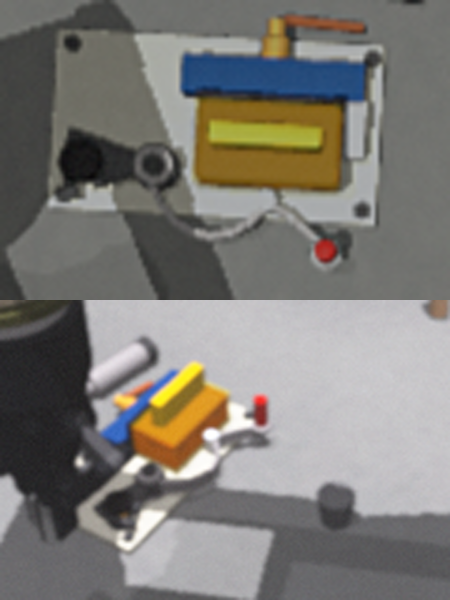

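The final view shows the orange canister clamped, port strip to the blue block, nose on its back and plunger down. I hand in.

```bash
python3 -c "
from h import *
go(.5,.2,.15,0);print(finish_job())"
```

```text
pos [0.5182 0.2185 0.1495] yaw -2.58 tilt [ 0.001  0.    -1.   ] shift [-17.3  19.3  -0.6] turn -2.58 q6 0.35 open 0.002 F [-0.1  0.7 -0.4] t 27.05
the job is handed in; nothing more can be done
None
```

The canister change is done and handed in, at about 27 s on the robot's clock.

- **Arm:** I drew it back by the red post until the plunger popped up and held it.
- **Spent canister:** it stands upright in the tray, near the middle and square to it.
- **Fresh canister:** I set the orange one in the seat and slid it to the end stop and the outlet block, feeling about 11 N against each. I then pressed the plunger and the arm sprang shut on it.

**Last checks:**
- The fresh rib is at (0.5926, -0.0094), within about 1 mm of where the spent canister's rib sat.
- The red post is back at its starting position.
- The stopper and wrench were still in place after the last move. The networks' best guess for the vial in the final picture was a false find on the holder. Their second one put it where it started. I did not recheck the funnel, but it is fixed and I kept clear of it.
- The largest wrist force I saw was about 20 N.

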